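# Roll-test the rolling pins and reject the bowed one

### The arm

A 7-joint arm with a two-finger parallel gripper is mounted at the origin on a cart in front of the work surface, level with it; the furniture and walls round the work are solid. World frame = base frame: x ahead of the robot, y to its left, z up, the work surface at z = 0. Lengths are in m, angles in rad, forces in N, time in s.
With the tool pointing down it reaches from about 0.4 to 0.85 m from the base axis. Payload 10.4 kg.
Tool frame: the origin (TCP) lies midway between the tips of the shut fingers; the grasp point (between the pads) lies 19 mm behind it (manip.grasp_offset is the distance from the TCP to the grasp point, in m); z points along the fingers, y is the line along which they close (so a half turn about z gives the same grasp; the last joint's range is limited). The gripper opens to 85 mm and grips with 20 to 120 N. Pads are 22 mm wide; open, the fingers measure 114 mm over their backs; the gripper's body (76 mm by 85 mm) begins 54 mm behind the grasp point. The pads swing forward as they close: fully open they stand 13 mm farther back than shut.
Start: joints at [-1.236, 0.332, -0.065, 1.46, 0.022, 1.35, -0.088], TCP at [0.219, 0.585, 0.231] pointing down, gripper open.
Joint ranges: [-2.6, 2.6], [-0.5, 2.12], [-1.47, 1.34], [0.16, 2.42], [-1.27, 4.41], [0.06, 2.06], [-2.6, 2.6]. Speed limits (rad/s): [2.22, 2.22, 2.79, 2.79, 3.14, 3.14, 3.14].

### API

Orientations are given as a unit quaternion [x, y, z, w].
In Python, from workcell import manip, cams, hand_in gives the robot as it stands (manip), with the cameras (cams) and the job as plain functions.
- The arm moves only by the tool step_hand, called after ">>>" as name(argument=value, ...) on one line, values as JSON. Schema: {"type":"object","properties":{"moves":{"type":"array","items":{"type":"number"},"minItems":7,"maxItems":140},"grip_force":{"type":"number"},"only":{"type":"string"},"quiet":{"type":"boolean"},"lines":{"type":"string"}},"required":["moves"],"additionalProperties":false}. moves is one flat list of numbers that holds 1 to 20 rows one after another, with no inner brackets; each row has 7 numbers: a rotation vector rx, ry, rz in rad, then dx, dy, dz in units of 50 mm, then the opening from 0.0 (shut) to 1.0 (fully open); each row is the pose to reach, as a shift and turn from the pose commanded when the call began, along the tool's axes at that moment; what a row does not reach only later rows make up. A row lasts 1/8 s, in which the tool goes at most 0.0625 m and 0.188 rad, less where a joint would pass 70% of its speed; a pose out of reach is approached as far as the arm can. The fingers move at their own pace and stop on an object; grip_force is the grip in N (left out, the last holds). Time passes only in rows, so rows that do not move let the fingers close. The tool returns the time, the measured TCP pose, the force, the opening and the grip force at its end. only (a regular expression) keeps the lines of the reply that match it, lines (a string "A,B") keeps lines A to B, and quiet returns only ok. Input that does not fit is refused with a message, and nothing moves.
- manip.get_obs(): the state, without advancing time (a new reading comes with each control period).
- cams.camera(name): name is "scene" or "top"; returns the picture (420x560x3 uint8, blue, green, red); there is no depth.
- cams.calibration(name): a dict with "fx", "fy", "cx", "cy" (pixels), "k1" (the pictures are not rectified: a ray, as slopes to the right and down, at radius r is drawn at 1 + k1 r^2 times it, then the intrinsics apply), "world_from_camera" (4x4, takes a point from camera to world coordinates). Camera axes: x right, y up, looking along -z (the intrinsics and any distortion apply to the point x, -y, -z); pixel columns grow to the right and rows downward; lengths in m; the calibration is good to about 2 mm. A picture is of the moment at which its call begins. calibration takes no time and is no camera call.
- hand_in(): hands the job in; it is judged then, once.
The state is a dict: "clock": time; "joint_pos": joint angles; "joint_velocities": joint speeds; "tau": joint torques, N m; "position": TCP position; "ee_rot": TCP orientation; "ft_force": force on the tool from outside, world axes, zero at the start; "torque": the same for the moment, N m; "grip_width": opening from 0.0 (shut) to 1.0 (fully open); "grasp_force": force on a finger pad.
Only numpy, scipy, OpenCV 4.12 (cv2) and the standard library are available. Lean on these libraries where they do the work, as an engineer would, in place of code of your own. Each camera call takes 0.05 s, during which the arm holds its last target. There are 200 camera calls.

### The job

Two small dark wooden rolling pins lie on the cutting board; one is straight, the other is bowed and wobbles when it rolls. Roll the straight pin along the board through at least one full turn in one direction without lifting it off, and leave it there, lying on the board a full turn from where it began, with its white line on top again. Put the bowed pin down flat inside the grey reject tray, and leave the mustard jar and the tumbler where they stand.

Things in the scene. Friction and masses are not known exactly. Their poses are not given: they have to be found in the camera images.
- board: White cutting board with green ends, 310 x 216 x 9 mm, flat, does not move. Origin: centre of its underside, z up (the top is at z = 9 mm). Its x axis is the 310 mm length, roughly along world y; y is the width. The pins lie across it, one 65 to 85 mm either side of its middle, with room to roll to the other end once the other pin is away.
- straight_pin: Straight dark wooden rolling pin, 34 mm in diameter, 170 mm long, flat ends, about 0.12 kg, brass bands near the ends, a white line along its side. Origin: its middle, on the axis (17 mm above the board's top). y axis: along the pin; z axis: towards the white line, straight up at the start. It rolls freely, one turn in 107 mm: push it sideways or guide it loosely between the fingers.
- bowed_pin: Bowed wooden pin of the same look: 34 mm thick and 170 mm long, about 0.12 kg, but curved like a banana, its ends 12 mm off the line through its middle (towards its own +x). It lies with the curve level; pushed, it slides or rocks. Origin: on the centre line at mid length, 17 mm above what it lies on. y axis: along the pin there; z: to the white line, up at the start.
- reject_tray: Open grey plastic tray, 240 x 140 mm outside, 40 mm high, walls and floor 5 mm thick, does not move. Origin: centre of its underside; x along the 240 mm length, z up. Between board and tray, at the back (x over 0.5, y from -0.26 to 0.15), stands a fixed dish rack with a frying pan, up to about 0.35 m high: carry things round in front of it (x under 0.4).
- tumbler: Bystander: clear ribbed plastic tumbler, 77 mm across, 98 mm high, standing loose. Origin: centre of its underside.
- mustard_jar: Bystander: small jar with black lid, 66 mm across, 100 mm high, standing loose. Origin: centre of its underside.

How it is judged:
On the way, in this order (a step that is already met when the one before it is completed fails the run):
1. the straight pin has rolled half a turn on the board (white line underneath) (z of straight_pin in the frame of board between 0.018 and 0.036 m and x of straight_pin in the frame of board between -0.155 and 0.155 m and y of straight_pin in the frame of board between -0.12 and 0.12 m and angle between straight_pin's own z axis and vertical above 2.5 rad), for 0.02 s.
2. the straight pin has rolled a full turn in one direction (white line on top again, at least 80 mm from its start), still lying on the board (z of straight_pin in the frame of board between 0.018 and 0.036 m and x of straight_pin in the frame of board between -0.155 and 0.155 m and y of straight_pin in the frame of board between -0.12 and 0.12 m and angle between straight_pin's own z axis and vertical below 0.6 rad and distance of straight_pin from where it was at the start of the episode above 0.08 m), for 0.1 s.
At the end, for the whole second after the job is handed in: The straight pin lies at rest on the board, at least 80 mm from where it started, with its white line on top again (within 45 degrees); the bowed pin lies at rest inside the reject tray, on its floor (z of straight_pin in the frame of board between 0.018 and 0.036 m and x of straight_pin in the frame of board between -0.155 and 0.155 m and y of straight_pin in the frame of board between -0.12 and 0.12 m and linear speed of each of straight_pin, bowed_pin below 0.02 m/s and angular speed of each of straight_pin, bowed_pin below 0.4 rad/s and angle between straight_pin's own z axis and vertical below 0.8 rad and distance of straight_pin from where it was at the start of the episode above 0.08 m and x of bowed_pin in the frame of reject_tray between -0.11 and 0.11 m and y of bowed_pin in the frame of reject_tray between -0.065 and 0.065 m and z of bowed_pin in the frame of reject_tray below 0.036 m); the robot touches nothing.
It fails at once if the straight pin is lifted more than 25 mm off the board, or falls off it (z of straight_pin in the frame of board above 0.051 m or z of straight_pin in the frame of board below 0.012 m).
It fails at once if the tumbler is moved more than 30 mm or tipped (distance of tumbler from where it was at the start of the episode above 0.03 m or angle between tumbler's own z axis and vertical above 0.4 rad).
It fails at once if the mustard jar is moved more than 30 mm or tipped (distance of mustard_jar from where it was at the start of the episode above 0.03 m or angle between mustard_jar's own z axis and vertical above 0.4 rad).
It also fails if it takes over 58 s, if anything falls off the work surface, if the arm or the gripper's body presses on something with over 40 N, if the wrist force passes 120 N, or if a joint passes its speed limit or range.

## Working session

There is one attempt and no reset: what is moved stays moved. The work goes in short steps, Python scripts to look and compute and a tool call to move; the robot and the scene stay as the last step left them, time stands still between calls to the robot, and variables do not carry over. Pictures are saved under pics/ and viewed, at most 10 in all, crops included, and the job is handed in when it is done.

```bash
ls; mkdir -p pics; python3 - <<'E'
from workcell import manip, cams, hand_in
import cv2, numpy as np
for n in("scene","top"):
    im=cams.camera(n); cv2.imwrite(f"pics/{n}0.png",im)
    c=cams.calibration(n); print(n,c)
o=manip.get_obs(); print(o['clock'],o['position'],o['ee_rot'],manip.grasp_offset)
E
```

```text
pics
workcell.py
scene {'fx': 459.01436170835024, 'fy': 459.01436170835024, 'cx': 291.8478957676444, 'cy': 202.83281003927718, 'k1': -0.13084902115578637, 'world_from_camera': array([[ 0.44700505,  0.65297831, -0.61139661, -0.41141309],
       [-0.89439772,  0.33806749, -0.29285337, -0.43257701],
       [ 0.01546642,  0.67773867,  0.73514019,  1.08146829],
       [ 0.        ,  0.        ,  0.        ,  1.        ]])}
top {'fx': 466.2804529239773, 'fy': 466.2804529239773, 'cx': 279.06803721942, 'cy': 205.27330855752766, 'k1': -0.1413484601833016, 'world_from_camera': array([[ 0.00877624,  0.9806271 , -0.19568718,  0.1404864 ],
       [-0.99993225,  0.00710985, -0.00921642, -0.01188805],
       [-0.00764656,  0.19575481,  0.98062306,  1.55813163],
       [ 0.        ,  0.        ,  0.        ,  1.        ]])}
0.1 [0.21876819 0.58512803 0.2306146 ] [ 1.77913582e-01  9.84045928e-01 -6.04718343e-04 -6.37767493e-05] 0.0187
```

View pics/scene0.png

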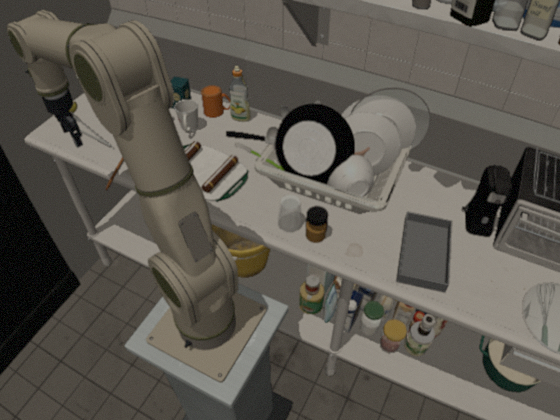

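View pics/top0.png

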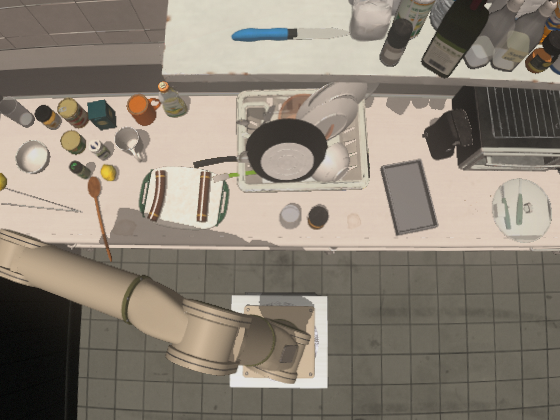

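The scene picture shows the two pins at about (190,155) and (220,173), partly behind the arm, and the tray at (425,250). In the top picture the bowed pin is at (157,195), the straight pin at (204,196), the tray at (409,197), the tumbler at (290,215) and the jar at (318,217).

```bash
python3 - <<'E'
import cv2, numpy as np
a=cv2.imread("pics/top0.png")[155:240,130:240]; b=cv2.imread("pics/scene0.png")[125:215,130:260]
a=cv2.resize(a,(390*1,301),interpolation=2); b=cv2.resize(b,(390,270),interpolation=2)
c=np.zeros((301,790,3),np.uint8); c[:,:390]=a; c[:270,400:]=b; cv2.imwrite("pics/crop0.png",c)
E
cat > h.py <<'E'
import numpy as np, cv2
from workcell import manip, cams, hand_in
def ray(n,uv):
    c=cams.calibration(n); K=np.array([[c['fx'],0,c['cx']],[0,c['fy'],c['cy']],[0,0,1]])
    p=cv2.undistortPoints(np.array(uv,float).reshape(-1,1,2),K,np.array([c['k1'],0,0,0,0.])).reshape(-1,2)
    T=c['world_from_camera']; d=np.c_[p[:,0],-p[:,1],-np.ones(len(p))]@T[:3,:3].T
    return T[:3,3],d
def plane(n,uv,z):
    o,d=ray(n,uv); return o+d*((z-o[2])/d[:,2])[:,None]
def tri(uvs,uvt):  # two-view closest point
    o1,d1=ray("scene",[uvs]);o2,d2=ray("top",[uvt]);d1=d1[0];d2=d2[0]
    s=np.linalg.lstsq(np.c_[d1,-d2],o2-o1,rcond=None)[0]
    p,q=o1+s[0]*d1,o2+s[1]*d2; return (p+q)/2,np.linalg.norm(p-q)
def dark(n,im,box):
    x0,y0,x1,y1=box; hsv=cv2.cvtColor(im,cv2.COLOR_BGR2HSV); m=np.zeros(im.shape[:2],np.uint8)
    h=hsv[y0:y1,x0:x1]; m[y0:y1,x0:x1]=((h[...,2]<140)&(h[...,1]>70)&((h[...,0]<25)|(h[...,0]>165))).astype(np.uint8)*255
    m=cv2.morphologyEx(m,cv2.MORPH_CLOSE,np.ones((5,5)))
    return [c for c in cv2.findContours(m,0,2)[0] if cv2.contourArea(c)>60]
E
python3 - <<'E'
from h import *
for n,b in(("top",(140,160,232,232)),("scene",(170,138,250,200))):
    im=cv2.imread(f"pics/{n}0.png")
    for c in dark(n,im,b):
        r=cv2.minAreaRect(c); print(n,cv2.contourArea(c),r,cv2.boundingRect(c)); print(plane(n,cv2.boxPoints(r),.026).round(3).tolist(),plane(n,[r[0]],.03).round(3))
E
```

```text
top 392.0 ((202.88232421875, 195.99070739746094), (9.365595817565918, 48.795536041259766), 4.513988018035889) (197, 172, 13, 49)
[[0.394, 0.279, 0.026], [0.563, 0.274, 0.026], [0.56, 0.241, 0.026], [0.392, 0.248, 0.026]] [[0.475 0.26  0.03 ]]
top 402.0 ((157.41201782226562, 195.4840087890625), (11.538110733032227, 50.1773681640625), 10.304847717285156) (148, 171, 18, 50)
[[0.395, 0.447, 0.026], [0.568, 0.427, 0.026], [0.561, 0.387, 0.026], [0.389, 0.408, 0.026]] [[0.476 0.416 0.03 ]]
scene 231.5 ((220.25001525878906, 173.75), (8.485280990600586, 45.961936950683594), 45.0) (202, 157, 35, 35)
[[0.394, 0.28, 0.026], [0.577, 0.27, 0.026], [0.56, 0.235, 0.026], [0.38, 0.248, 0.026]] [[0.471 0.255 0.03 ]]
scene 123.5 ((191.50003051757812, 150.00001525878906), (9.192388534545898, 20.50609588623047), 45.0) (183, 142, 18, 19)
[[0.496, 0.434, 0.026], [0.584, 0.435, 0.026], [0.565, 0.393, 0.026], [0.478, 0.394, 0.026]] [[0.527 0.411 0.03 ]]
```

View pics/crop0.png

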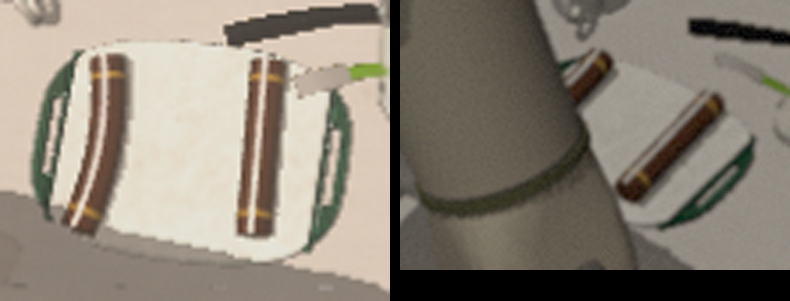

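The crop shows the bowed pin on the left (board's +y end), bulging towards −y, and the straight pin on the right. A knife tip is near the straight pin's far end, at top picture (215,179), and the pan handle tip is at (194,165).

```bash
python3 - <<'E'
from h import *
print("straight mid",tri((220.25,173.75),(202.9,196)))
print("handle",tri((226.5,133.5),(194.5,165)));print("knife",tri((237,145),(214.6,179)))
im=cv2.imread("pics/top0.png")
for c in dark("top",im,(140,160,232,232)):
    m=np.zeros(im.shape[:2],np.uint8);cv2.drawContours(m,[c],-1,255,-1)
    for r in range(172,222,6):
        k=np.flatnonzero(m[r]); print(r,k.min(),k.max(),plane("top",[[(k.min()+k.max())/2,r]],.026)[0].round(3)[:2]) if len(k) else 0
# tray: dark grey, low saturation
def big(n,box,vmax):
    im=cv2.imread(f"pics/{n}0.png");x0,y0,x1,y1=box;hsv=cv2.cvtColor(im,cv2.COLOR_BGR2HSV)
    m=np.zeros(im.shape[:2],np.uint8);m[y0:y1,x0:x1]=(hsv[y0:y1,x0:x1,2]<vmax).astype(np.uint8)*255
    return max(cv2.findContours(m,0,2)[0],key=cv2.contourArea)
R={}
for n,b in(("top",(370,150,445,242)),("scene",(392,205,460,300))):
    c=big(n,b,135);r=cv2.minAreaRect(c);q=cv2.approxPolyDP(c,5,True)[:,0];R[n]=q;print(n,r,q.tolist());print(plane(n,q,.04).round(3).tolist())
for n,b in(("top",(305,200,335,232)),("scene",(300,200,332,245))):
    c=big(n,b,70);print(n,"jar",cv2.minEnclosingCircle(c),plane(n,[cv2.minEnclosingCircle(c)[0]],.1).round(3))
print("tumbler top",plane("top",[(290,212)],.098).round(3))
E
```

```text
straight mid (array([0.47736668, 0.26069672, 0.02237807]), np.float64(0.0007739058449963735))
handle (array([0.55374273, 0.27247974, 0.13446238]), np.float64(0.0001653133944957336))
knife (array([0.50496757, 0.20287139, 0.14866061]), np.float64(0.0026779837331901016))
172 201 209 [0.56  0.257]
178 200 209 [0.539 0.258]
184 200 208 [0.518 0.258]
190 199 207 [0.497 0.261]
196 199 207 [0.476 0.26 ]
202 198 206 [0.456 0.263]
208 198 206 [0.435 0.262]
214 197 206 [0.414 0.263]
220 197 205 [0.394 0.263]
172 156 164 [0.56  0.413]
178 156 164 [0.539 0.412]
184 156 164 [0.518 0.411]
190 155 164 [0.496 0.411]
196 154 163 [0.475 0.413]
202 153 161 [0.455 0.417]
208 151 160 [0.434 0.421]
214 149 158 [0.413 0.427]
220 152 155 [0.393 0.426]
top ((408.1470947265625, 196.0882568359375), (72.51814270019531, 42.44373321533203), 75.96376037597656) [[420, 160], [380, 170], [396, 234], [437, 224]]
[[0.605, -0.479, 0.04], [0.568, -0.339, 0.04], [0.349, -0.385, 0.04], [0.383, -0.526, 0.04]]
scene ((426.2000427246094, 251.60000610351562), (54.022953033447266, 75.80184173583984), 8.130102157592773) [[407, 211], [395, 281], [445, 292], [452, 221]]
[[0.587, -0.348, 0.04], [0.326, -0.394, 0.04], [0.353, -0.528, 0.04], [0.612, -0.485, 0.04]]Traceback (most recent call last):
  File "<stdin>", line 18, in <module>
  File "<stdin>", line 13, in big
ValueError: max() iterable argument is empty
```

The manual's scale: shifts go in units of 50 mm. Converting my numbers, 0.13 m is 2.6, -0.1 m is -2.

>>> step_hand(moves=[0,0,-0.12,-1,-0.2,0.4,1,0,0,-0.239,-2,-0.4,0.8,1,0,0,-0.239,-3,-0.7,1.2,1,0,0,-0.239,-4,-0.9,1.6,1,0,0,-0.239,-5,-1.1,2,1,0,0,-0.239,-6.06,-1.4,2.4,1,0,0,-0.239,-6.06,-1.4,2.6,1,0,0,-0.239,-6.06,-1.4,2.6,1,0,0,-0.239,-6.06,-1.4,2.6,1], grip_force=60)

```text
clock: 1.23
position: [0.477, 0.4153, 0.1018]
ee_rot: [0.058, 0.998, 0.0, -0.0]
ft_force: [-0.5, -0.2, -0.2]
grip_width: 1.001
grasp_force: 0.0
```

```bash
python3 - <<'E'
from h import *
from scipy.spatial.transform import Rotation as R
o=manip.get_obs();print(o['position'],R.from_quat(o['ee_rot']).as_matrix().round(3).tolist())
for n in("scene","top"): cv2.imwrite(f"pics/{n}1.png",cams.camera(n))
a=cv2.imread("pics/top1.png")[150:250,130:340]; b=cv2.imread("pics/scene1.png")[95:255,150:350]
c=np.zeros((290,790,3),np.uint8); c[:190,:400]=cv2.resize(a,(400,190),interpolation=2); c[:288,410:770]=cv2.resize(b,(360,288),interpolation=2); cv2.imwrite("pics/crop1.png",c)
E
```

```text
[0.47700879 0.41528059 0.1018274 ] [[-0.993, 0.116, -0.0], [0.116, 0.993, 0.001], [0.0, 0.001, -1.0]]
```

View pics/crop1.png

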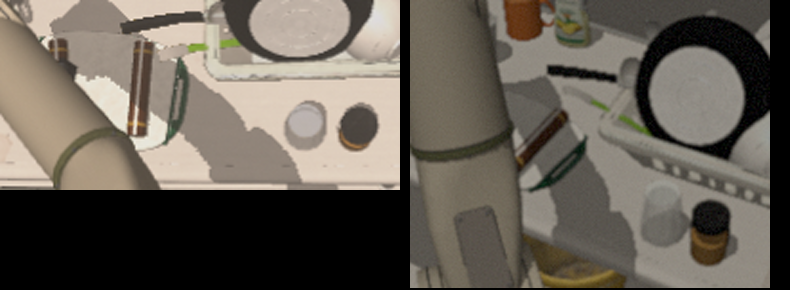

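The gripper is above the bowed pin, hidden by the arm in both views. The straight pin, the tumbler (crop (305,122)) and the jar (crop (357,126)) haven't moved. I'll go down and grip.

>>> step_hand(moves=[0,0,0,0,0.02,0.8,1,0,0,0,0,0.02,1.4,1,0,0,0,0,0.02,1.68,1,0,0,0,0,0.02,1.84,1,0,0,0,0,0.02,1.84,1,0,0,0,0,0.02,1.84,0.6,0,0,0,0,0.02,1.84,0.2,0,0,0,0,0.02,1.84,0,0,0,0,0,0.02,1.84,0,0,0,0,0,0.02,1.84,0], grip_force=60)

```text
clock: 2.58
position: [0.4786, 0.4151, 0.01]
ee_rot: [0.059, 0.998, 0.0, 0.0]
ft_force: [-1.9, -0.9, 6.2]
grip_width: 0.377
grasp_force: 59.5
```

In the tool's units: -0.06 m is -1.2, 0.06 m is 1.2.

>>> step_hand(moves=[0,0,0,0,0,-0.4,0,0,0,0,0,0,-1.2,0,0,0,0,0,0,-2.4,0,0,0,0,0,0,-3.6,0,0,0,0,0,0,-4.8,0,0,0,0.1,0.4,-0.6,-5.2,0,0,0,0.25,0.8,-1.4,-5.2,0,0,0,0.4,1.2,-2.4,-5.2,0,0,0,0.55,1.4,-3.4,-5.2,0,0,0,0.7,1.4,-4.4,-5.2,0,0,0,0.75,1.34,-5.5,-5.2,0,0,0,0.75,1.2,-6.4,-5.2,0,0,0,0.75,0.9,-7.4,-5.2,0,0,0,0.75,0.6,-8.42,-5.2,0,0,0,0.75,0.6,-8.42,-5.2,0,0,0,0.75,0.6,-8.42,-5.2,0])

```text
clock: 4.58
position: [0.3984, 0.0005, 0.2699]
ee_rot: [0.421, 0.907, 0.001, 0.0]
ft_force: [-0.3, 1.3, -1.8]
grip_width: 0.378
grasp_force: 60.0
```

```bash
python3 - <<'E'
from h import *
print(manip.get_obs()['joint_pos'].round(2) if hasattr(manip.get_obs()['joint_pos'],'round') else manip.get_obs()['joint_pos'])
cv2.imwrite("pics/scene2.png",cams.camera("scene"))
E
```

```text
[-0.59 -0.25  0.4   1.96  0.1   1.41  0.49]
```

View pics/scene2.png

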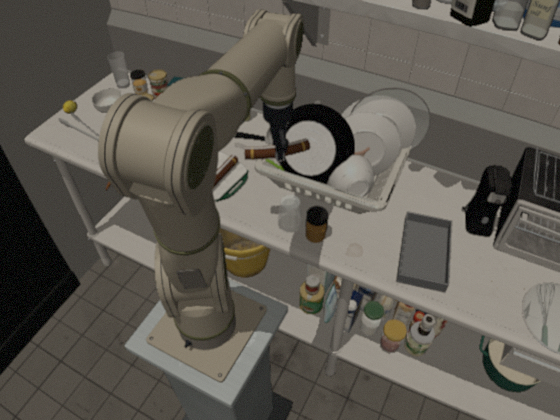

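The pin is held level at picture (280,150), in front of the pan and above the jar. The tumbler at (290,212) and the jar at (316,225) are undisturbed.

>>> step_hand(moves=[0,0,0,-0.8,-0.66,0,0,0,0,0,-1.6,-1.34,0,0,0,0,0,-2.4,-2,0,0,0,0,0,-3.2,-2.66,0,0,0,0,-0.15,-3.84,-3.2,0,0,0,0,-0.3,-4.6,-3.46,0,0,0,0,-0.45,-5.4,-3.72,0,0,0,0,-0.6,-6.2,-4,0,0,0,0,-0.75,-7,-4.24,0.8,0,0,0,-0.9,-7.62,-4.46,1.6,0,0,0,-1.076,-7.62,-4.46,2.4,0,0,0,-1.076,-7.62,-4.46,3,0,0,0,-1.076,-7.62,-4.46,3,0,0,0,-1.076,-7.62,-4.46,3,0])

```text
clock: 6.38
position: [0.4747, -0.4353, 0.121]
ee_rot: [-0.102, 0.995, -0.0, 0.0]
ft_force: [0.3, -0.0, -0.9]
grip_width: 0.382
grasp_force: 60.0
```

```bash
python3 - <<'E'
from h import *
for n in("scene","top"): cv2.imwrite(f"pics/{n}3.png",cams.camera(n))
a=cv2.imread("pics/top3.png")[140:260,350:480]; b=cv2.imread("pics/scene3.png")[180:320,370:490]
c=np.zeros((420,770,3),np.uint8); c[:360,:390]=cv2.resize(a,(390,360),interpolation=2); c[:,400:760]=cv2.resize(b,(360,420),interpolation=2); cv2.imwrite("pics/crop3.png",c)
E
```

```text
(no output)
```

View pics/crop3.png

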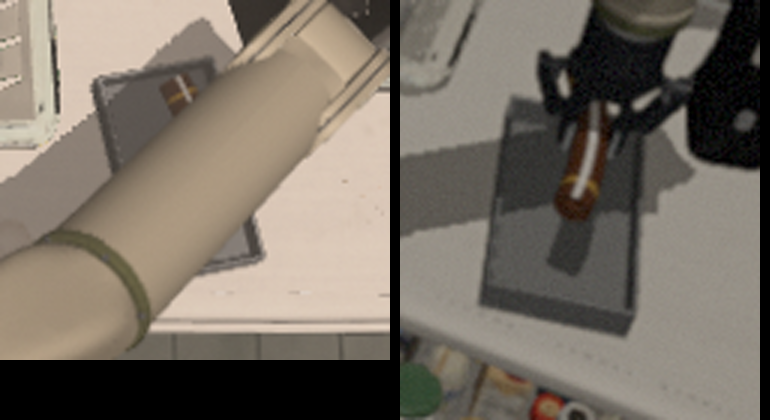

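The pin hangs over the tray and lines up with it (front end at crop (575,205), tray corners (510,100) to (635,320)). I'll lower it, release and rise.

In the tool's units: -0.01 m is -0.2, -0.15 m is -3.

>>> step_hand(moves=[0,0,0,0,0,1,0,0,0,0,0,0,1.8,0,0,0,0,0,0,2.12,0,0,0,0,0,0,2.28,0,0,0,0,0,0,2.28,0,0,0,0,0,0,2.28,0.45,0,0,0,0,0,2.28,0.7,0,0,0,0,0,2.28,0.7,0,0,0,0,0,1.8,0.7,0,0,0,0,0,1,0.7,0,0,0,0,0,-0.2,0.7,0,0,0,0,0,-1.4,0.7,0,0,0,0,0,-2.6,0.7,0,0,0,0,0,-3,0.7])

```text
clock: 8.22
position: [0.4751, -0.4357, 0.2741]
ee_rot: [-0.103, 0.995, -0.002, 0.002]
ft_force: [0.7, 0.1, -0.6]
grip_width: 0.7
grasp_force: 0.0
```

>>> step_hand(moves=[0,0,0,0.2,1.2,0,0.7,0,0,0,0.4,2.4,0,0.7,0,0,0,0.7,3.6,0,0.7,0,0,0,0.4,4.8,0,0.7,0,0,0,0.2,6,0,0.7,0,0,0,0,7.2,0,0.7,0,0,0,-0.2,8.4,0,0.7,0,0,0.05,-0.4,9.6,0,0.7,0,0,0.1,-0.5,10.8,0,0.7,0,0,0.15,-0.54,11.86,0,0.7,0,0,0.2,-1,12.8,0,0.7,0,0,0.241,-1.5,13.8,0,0.7,0,0,0.241,-1.94,14.64,0,0.7,0,0,0.241,-1.94,14.64,0,0.7,0,0,0.241,-1.94,14.64,0,0.7])

```text
clock: 10.1
position: [0.4188, 0.301, 0.2692]
ee_rot: [0.017, 1.0, -0.0, -0.0]
ft_force: [0.1, 0.3, -0.8]
grip_width: 0.7
grasp_force: 0.0
```

```bash
python3 - <<'E'
from h import *
for n in("scene","top"): cv2.imwrite(f"pics/{n}4.png",cams.camera(n))
a=cv2.imread("pics/top4.png")[150:250,130:440]; b=cv2.imread("pics/scene4.png")[100:310,150:470]
c=np.zeros((500,690,3),np.uint8); c[:200,:620]=cv2.resize(a,(620,200),interpolation=2); c[210:,:442]=cv2.resize(b,(442,290),interpolation=2); cv2.imwrite("pics/crop4.png",c)
o=manip.get_obs()['position'];print(o)
im=cv2.imread("pics/top4.png")
for cc in dark("top",im,(385,165,435,228)):
    r=cv2.minAreaRect(cc);print(cv2.contourArea(cc),r,plane("top",[r[0]],.022).round(3))
E
```

```text
[0.41891882 0.30046454 0.26956064]
421.5 ((406.91290283203125, 198.92323303222656), (50.695125579833984, 12.238975524902344), 75.0685806274414) [[ 0.472 -0.432  0.022]]
```

View pics/crop4.png

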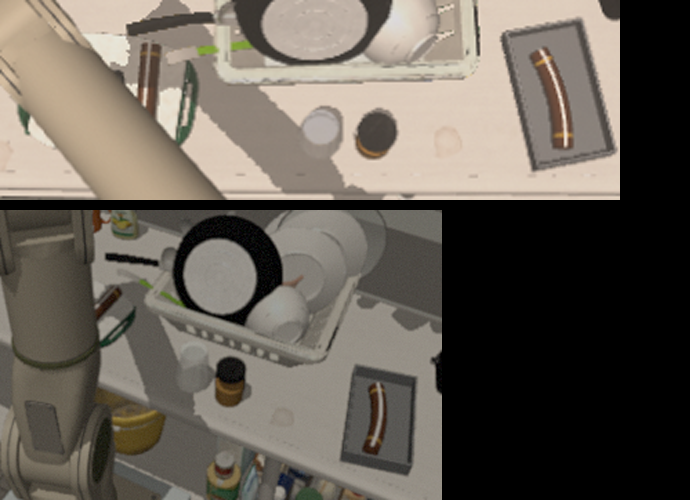

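The bowed pin lies flat in the tray: its centre is (0.472,−0.432), and the curve and line are visible at crop (550,100). The straight pin, tumbler and jar are unchanged. Next I'll put the open fingers around the straight pin.

In the tool's units: 0.257 m is 5.14, 0.245 m is 4.9.

>>> step_hand(moves=[0,0,0,-0.6,-0.26,0.8,1,0,0,0,-1.08,-0.52,1.6,1,0,0,0,-1.08,-0.52,2.6,1,0,0,0,-1.08,-0.56,3.6,1,0,0,0,-1.08,-0.56,4.4,1,0,0,0,-1.08,-0.56,4.9,1,0,0,0,-1.08,-0.56,5.14,1,0,0,0,-1.08,-0.68,5.14,0.9,0,0,0,-1.08,-0.76,5.14,0.7,0,0,0,-1.08,-0.76,5.14,0.55,0,0,0,-1.08,-0.76,5.14,0.48,0,0,0,-1.08,-0.76,5.14,0.48], grip_force=20)

```text
clock: 11.7
position: [0.4715, 0.2621, 0.0126]
ee_rot: [0.017, 1.0, 0.0, 0.0]
ft_force: [0.5, -0.6, -0.5]
grip_width: 0.479
grasp_force: 0.0
```

>>> step_hand(moves=[0,0,0,0,0.06,0,0.48,0,0,0,0,0.16,0,0.48,0,0,0,0,0.28,0,0.48,0,0,0,0,0.4,0,0.48,0,0,0,0,0.52,0,0.48,0,0,0,0,0.64,0,0.48,0,0,0,0,0.78,0,0.48,0,0,0,0,0.92,0,0.48,0,0,0,0,1.06,0,0.48,0,0,0,0,1.2,0,0.48,0,0,0,0,1.34,0,0.48,0,0,0,0,1.48,0,0.48,0,0,0,0,1.62,0,0.48,0,0,0,0,1.74,0,0.48,0,0,0,0,1.86,0,0.48,0,0,0,0,1.98,0,0.48,0,0,0,0,2.08,0,0.48,0,0,0,0,2.16,0,0.48,0,0,0,0,2.16,0,0.48,0,0,0,0,2.16,0,0.48])

```text
clock: 14.2
position: [0.4751, 0.3696, 0.0123]
ee_rot: [0.017, 1.0, -0.0, 0.0]
ft_force: [-0.2, 0.7, -0.1]
grip_width: 0.482
grasp_force: 0.0
```

```bash
python3 - <<'E'
from h import *
for n in("scene","top"): cv2.imwrite(f"pics/{n}5.png",cams.camera(n))
a=cv2.imread("pics/top5.png")[155:240,130:240]; b=cv2.imread("pics/scene5.png")[125:215,130:260]
c=np.zeros((301,790,3),np.uint8); c[:,:390]=cv2.resize(a,(390,301),interpolation=2); c[:270,400:]=cv2.resize(b,(390,270),interpolation=2); cv2.imwrite("pics/crop5.png",c)
E
```

```text
(no output)
```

View pics/crop5.png

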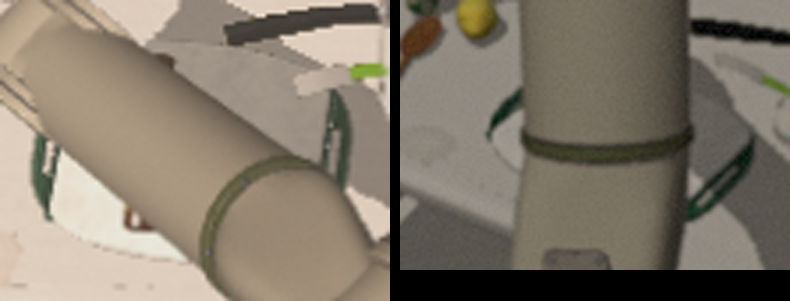

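Only the pin's ends show, at crop (165,62) and (140,215); the arm hides the rest. I'll open, rise and move clear for a look.

>>> step_hand(moves=[0,0,0,0,0,0,0.6,0,0,0,0,0,0,0.8,0,0,0,0,0,0,0.9,0,0,0,0,0,-0.6,0.9,0,0,0,0,0,-1.6,0.9,0,0,0,0,0,-2.8,0.9,0,0,0,0,0,-4,0.9,0,0,0,0.8,0.6,-4.4,0.9,0,0,0,1.8,1.4,-4.4,0.9,0,0,0,2.8,2.2,-4.4,0.9,0,0,0,3.6,2.8,-4.4,0.9,0,0,0,4.4,3.4,-4.4,0.9,0,0,0,5.26,4.12,-4.4,0.9,0,0,0,5.26,4.12,-4.4,0.9,0,0,0,5.26,4.12,-4.4,0.9])

```text
clock: 16.18
position: [0.2193, 0.5844, 0.2321]
ee_rot: [0.017, 1.0, -0.0, 0.0]
ft_force: [0.4, -0.0, 0.1]
grip_width: 0.897
grasp_force: 0.0
```

```bash
python3 - <<'E'
from h import *
for n in("scene","top"): cv2.imwrite(f"pics/{n}6.png",cams.camera(n))
a=cv2.imread("pics/top6.png")[155:240,130:240]; b=cv2.imread("pics/scene6.png")[125:215,130:260]
c=np.zeros((301,790,3),np.uint8); c[:,:390]=cv2.resize(a,(390,301),interpolation=2); c[:270,400:]=cv2.resize(b,(390,270),interpolation=2); cv2.imwrite("pics/crop6.png",c)
im=cv2.imread("pics/top6.png")
for cc in dark("top",im,(140,160,232,232)):
    r=cv2.minAreaRect(cc);print(r,plane("top",[r[0]],.026).round(3))
E
```

```text
((171.6150665283203, 194.4068603515625), (9.0552339553833, 49.463558197021484), 6.009005546569824) [[0.481 0.368 0.026]]
```

View pics/crop6.png

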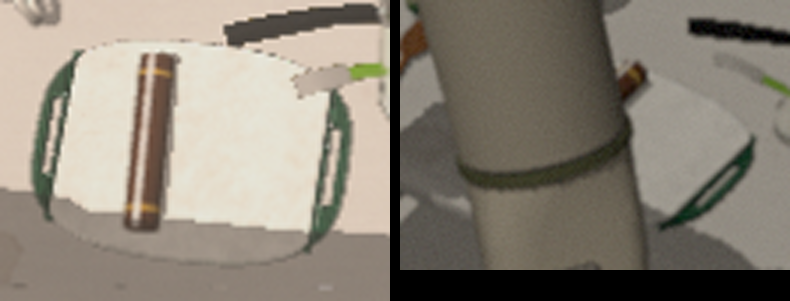

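The straight pin lies on the board at (0.481,0.368), 108 mm from its start. Its white line is at crop (150,60) to (134,215), within about 10° of the top once the view tilt is allowed for. I'll check that it's at rest and hand in.

>>> step_hand(moves=[0,0,0,0,0,0,0.9,0,0,0,0,0,0,0.9,0,0,0,0,0,0,0.9,0,0,0,0,0,0,0.9], quiet=true)

```text
ok
```

```bash
python3 - <<'E'
from h import *
cc=dark("top",cams.camera("top"),(140,160,232,232))
r=cv2.minAreaRect(max(cc,key=cv2.contourArea));p=plane("top",[r[0]],.026)[0];print(p.round(4))
if abs(p[1]-.368)<.003: print(hand_in())
E
```

```text
[0.4812 0.368  0.026 ]
the job is handed in; nothing more can be done
None
```

I handed the job in at about 17 s of the 58 s allowed, and the hand-in returned no verdict. The straight pin rolled 108 mm (one full turn) and lay at rest with its white line within about 10° of the top; the bowed pin lies flat in the reject tray, and the tumbler and jar showed no movement.

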